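# Load the sample console and dial its timer

## Task

Make the sample console ready for the next run: put the hexagonal sample cartridge into the console's hexagonal pocket, working it about until it drops fully home and lies flush with the deck, and roll the ridged thumbwheel click by click until it shows 7 between the two orange pointers. Leave the other things on the bench where they are, and let go of everything at the end.

Things in the scene. Friction and masses are not known exactly. Their poses are not given: they have to be found in the camera images.
- console: grey console fixed on the bench. Sizes in mm. Origin on the bench, under the wheel's axle, midway across; x away from the operator, y to his left, z up; x -75 to 95, y -150 to 155. Left part (y 15 to 155): dark panel sloping 45 degrees, facing front and up, with the thumbwheel, under an overhanging display head. Right part: flat deck 46 high with the pocket; binding posts 19 high along its rear
- wheel_axle (a point): centre of the thumbwheel, at (0, 85, 66) in the console's frame; the axle lies along console y. Wheel 36 wide: white drum of radius 39 with black numerals, ten dark straight ridges 5 thick reaching out to radius 50.5, 36 degrees apart (gaps 25 wide). The panel's face lies 31 from the axle and has a slot 86 long for the wheel
- middle_ridge (a point): fixed point where the tip of the middle ridge stands at every click: 50.5 out from the axle, square to the panel, so 45 degrees up and to the front (at -35.7, 85, 101.7 in the console's frame). Its neighbours stand 36 degrees above and below it; the numeral read is in the gap just below it, between the orange pointers
- head_edge (a point): middle of the lower front edge of the display head, at (-25, 85, 150) in the console's frame. The head (x -25 to 95, y 15 to 155, height 150 to 227) overhangs the wheel, so the tool has to lean in from the front, about 45 degrees (square to the panel), to reach it
- thumbwheel (a joint): turn of the wheel in rad: digit k shows at k x 0.628. Pushing a ridge up the slope raises digit and reading, down lowers them. Starts on a digit from 2 to 5; stops by 0 and 9. A ball detent holds each digit: about 5 N at the ridge starts it, then it gets easier, and once past half way it snaps to the next digit by itself if the finger leaves the gap free
- pocket (a point): centre of the floor of the hexagonal pocket in the console's deck, at (5, -95, 32) in the console's frame. 14 deep, 68.2 across flats, two of the flats facing console +y and -y; no chamfer; brass disc in the floor
- cartridge: loose sample cartridge left of the console: dark hexagonal plate 66 across flats, 14 thick (two flats face its own +y and -y), a brown disc on it up to 18 high, a black bar grip above the middle, 50 long (own x), 16 wide (own y), from 22 to 46 high. Origin at the centre of the underside, z up; 0.17 to 0.34 kg. Fits the pocket at any sixth of a turn
- multimeter: bystander: hand multimeter 155x76x47, at the far left, behind the steel tray
- caliper: bystander: steel caliper 210 long, 9 high, front right
- hex_keys: bystander: orange hex key holder 85x20x18, at the front edge
- disc_epoxy: bystander: green sample disc, 64 across and 9 high, left of the console
- disc_grey: bystander: grey sample disc, 55 across and 10 high, on the green one
- guard_ring: bystander: cream ring, 68 across and 9 high, right of the console
- weight: bystander: cream cylinder, 32 across and 28 high, by the ring
- screwdriver: bystander: red screwdriver 190 long, in the steel tray at the left
- tweezers: bystander: tweezers 127 long, in the same tray

How it is judged:
At the end, for the whole second after the job is handed in: The wheel rests on 7 (within 0.12 rad of that click) and the cartridge lies still, level and fully down in the pocket (underside within 3 mm of the pocket's floor, 6 mm of its centre) (value of joint thumbwheel between 4.278 and 4.518 rad and z of cartridge in the frame of pocket below 0.003 m and horizontal distance between cartridge and pocket below 0.006 m and angle between cartridge's own z axis and vertical below 0.06 rad and linear speed of cartridge below 0.02 m/s and velocity of joint thumbwheel between -0.1 and 0.1 rad/s); the robot touches nothing.
It fails at once if another thing on the bench is shifted by more than 3 cm (distance of any of multimeter, caliper, hex_keys, disc_epoxy, disc_grey, guard_ring, weight, screwdriver, tweezers from where it was at the start of the episode above 0.03 m).
It also fails if it takes over 64 s, if anything falls off the work surface, if the arm or the gripper's body presses on something with over 40 N, if the wrist force passes 120 N, or if a joint passes its speed limit or range.

## Robot

A 6-joint arm with a two-finger parallel gripper is mounted at the origin on a cart in front of the work surface, level with it; the furniture and walls round the work are solid. World frame = base frame: x ahead of the robot, y to its left, z up, the work surface at z = 0. Lengths are in m, angles in rad, forces in N, time in s.
With the tool pointing down it reaches from about 0.25 to 0.775 m from the base axis. Payload 4 kg.
Tool frame: the origin (TCP) lies on the centre line of the jaws, within the pads' length; the fingertips stand 17 mm ahead of it and the grasp point (between the pads) lies 2 mm behind it (arm.tip_extent is the distance from the TCP to the fingertips, in m); z points along the fingers, y is the line along which they close (so a half turn about z gives the same grasp; the last joint's range is limited). The gripper opens to 94 mm and grips with 3 to 60 N. Pads are 16 mm wide; open, the fingers measure 119 mm over their backs; the gripper's body (75 mm by 177 mm) begins 78 mm behind the grasp point.
Start: joints at [-1.279, 0.087, 1.371, -0, 1.684, -0.103], TCP at [0.212, -0.508, 0.223] pointing down, gripper open.
Joint ranges: [-3.1, 3.1], [-0.76, 2.03], [0.27, 2.55], [-1.08, 4.22], [0.17, 2.65], [-2.57, 2.57]. Speed limits (rad/s): [2.79, 2.79, 3.14, 3.14, 3.14, 3.14].

## Interface

Orientations are given as a unit quaternion [x, y, z, w].
In Python, from station import arm, let_go, grasp, vision, finder, read_clock, read_qpos, read_joint_vel, read_effort, read_tool_pos, read_ee_rot, read_wrist_force, read_ft_torque, read_grip_width, read_grip_force gives the robot as it stands. Calls block until the motion is done:
- arm.move_pose(position, orientation): joint-space move of the TCP to a pose.
- arm.line_to(position, frame=None, feed=0.15, guard=None): straight line of the TCP; frame=None keeps the orientation; feed is the mean speed in m/s. With guard (N) it stops when the force on the tool has changed by that much, and returns True; else False.
- arm.movej(angles): joint-space move.
- let_go() and grasp(strength=None): open the fingers fully, or close them until they stop; strength is the grip in N (None keeps the last).
- arm.dwell(seconds).
- arm.inverse_kinematics(position, orientation): joint angles nearest the present ones, or None.
- vision.read_camera(name): name is "side" or "top" or "wrist"; returns the picture (384x512x3 uint8, blue, green, red); there is no depth.
- vision.get_calibration(name): a dict with "fx", "fy", "cx", "cy" (pixels), "R" (3x3) and "t" (3): a world point X has camera coordinates R X + t; the wrist camera has in their place "hand_eye" (4x4, takes a point from camera to tool coordinates, whose origin is the TCP and whose axes are the flange's). Camera axes: x right, y down, z forward; pixel columns grow to the right and rows downward; lengths in m; the calibration is good to about 2 mm. A picture is of the moment at which its call begins: read the wrist's pose just before it. get_calibration takes no time and is no camera call.
A pose or a line that the arm cannot do raises arm.PlanningError and nothing moves.
- arm.hand_in(): hands the job in; it is judged then, once.
Trained networks look in the newest picture that a camera, given by its name, has taken for a name from the list of things; names that differ only in an ending like _2 or _b are one class to them, and where a whole thing is asked for, a point or a joint stands for the part that bears it (a point fixed in the world has none). Each returns a list of dicts, best first, with "score" (0 to 1); they miss things now and then, are a little off and sometimes report something else, mostly with a low value. They report only what shows in the picture. A call takes as long as a camera call.
- finder.find_in(query, camera): "centre" ([column, row] in pixels, amid what is visible of it).
- finder.outline_of(query, camera): "region" (384x512 bool, what is visible of it) and "centre" ([column, row] in pixels, amid what is visible of it).
- finder.spot_point(query, camera): "centre" ([column, row] in pixels: a listed point, or the origin of a listed thing).
Readings, each from a call of its own:
- read_clock(): time.
- read_qpos(): joint angles.
- read_joint_vel(): joint speeds.
- read_effort(): joint torques, N m.
- read_tool_pos(): TCP position.
- read_ee_rot(): TCP orientation.
- read_wrist_force(): force on the tool from outside, world axes, zero at the start.
- read_ft_torque(): the same for the moment, N m.
- read_grip_width(): finger opening in m.
- read_grip_force(): force on a finger pad.
Only numpy, scipy, OpenCV 4.12 (cv2) and the standard library are available. Lean on these libraries where they do the work, as an engineer would, in place of code of your own. Each camera call takes 0.05 s, during which the arm holds its last target. There are 200 camera calls.

## Working session

There is one attempt and no reset: what is moved stays moved. The work goes in short steps, each a Python script; the robot and the scene stay as the last script left them, time stands still between calls to the robot, and variables do not carry over. Pictures are saved under pics/ and viewed, at most 10 in all, crops included, and the job is handed in when it is done.

```bash
ls; mkdir -p pics; python3 - <<'E'
from station import *
import cv2,numpy as np
a=vision.read_camera("top");b=vision.read_camera("side")
cv2.imwrite("pics/top.png",a);cv2.imwrite("pics/side.png",b)
for c in("top","side"):
  print(c,vision.get_calibration(c))
  for q in ("wheel_axle","middle_ridge","head_edge","pocket","cartridge","console"):
    print(q,[(np.round(d["centre"],1).tolist(),round(float(d["score"]),2)) for d in finder.spot_point(q,c)][:2])
print(vision.get_calibration("wrist"),read_clock(),read_ee_rot())
E
```

```text
pics
top {'fx': 354.854004957773, 'fy': 354.854004957773, 'cx': 258.4945220410263, 'cy': 188.70163120553468, 'R': array([[ 0.05148487, -0.99867118,  0.00227804],
       [-0.97627871, -0.05081056, -0.21047129],
       [ 0.21030735,  0.00861208, -0.97759739]]), 't': array([-0.02728118,  0.52219526,  1.37833736])}
wheel_axle [([281.3, 180.4], 0.56)]
middle_ridge [([283.3, 188.7], 0.89), ([148.4, 204.4], 0.38)]
head_edge [([282.5, 178.1], 0.79), ([251.1, 226.5], 0.29)]
pocket [([322.8, 186.0], 0.96)]
cartridge [([195.5, 208.9], 0.65)]
console [([304.1, 187.3], 0.91), ([285.3, 181.2], 0.7)]
side {'fx': 412.5615718248822, 'fy': 412.5615718248822, 'cx': 260.20077042285516, 'cy': 196.19561216804146, 'R': array([[-9.99836781e-01, -1.28899987e-02, -1.26593762e-02],
       [ 3.39006926e-04,  6.87186951e-01, -7.26480544e-01],
       [ 1.80636913e-02, -7.26366260e-01, -6.87070419e-01]]), 't': array([0.50012226, 0.08358618, 1.37333233])}
wheel_axle [([237.6, 188.4], 0.73), ([270.0, 358.2], 0.67)]
middle_ridge [([250.7, 181.8], 0.74), ([295.8, 175.5], 0.41)]
head_edge [([245.3, 169.8], 0.76), ([234.8, 139.0], 0.65)]
pocket []
cartridge [([245.7, 162.8], 0.61), ([285.0, 283.5], 0.59)]
console [([244.4, 187.3], 0.58)]
{'fx': 280.28052681617953, 'fy': 280.28052681617953, 'cx': 258.5883529071557, 'cy': 192.86313571743815, 'hand_eye': array([[-2.62736052e-05, -9.61358985e-01, -2.75297841e-01,
         7.93375392e-02],
       [ 9.99999988e-01,  1.67255731e-05, -1.53843869e-04,
         6.59110517e-04],
       [ 1.52503700e-04, -2.75297841e-01,  9.61358973e-01,
        -1.62303730e-01],
       [ 0.00000000e+00,  0.00000000e+00,  0.00000000e+00,
         1.00000000e+00]])} 0.7 [ 9.80581291e-01  1.96113048e-01 -3.82212647e-06  6.96722337e-05]
```

```bash
python3 - <<'E'
import cv2,numpy as np
a=cv2.imread("pics/top.png")[130:290,130:400];b=cv2.imread("pics/side.png")
cv2.imwrite("pics/topc.png",cv2.resize(a,None,fx=2.9,fy=2.9,interpolation=cv2.INTER_CUBIC))
cv2.imwrite("pics/sidec.png",cv2.resize(b,(768,576)))
E
```

```text
(no output)
```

View pics/topc.png

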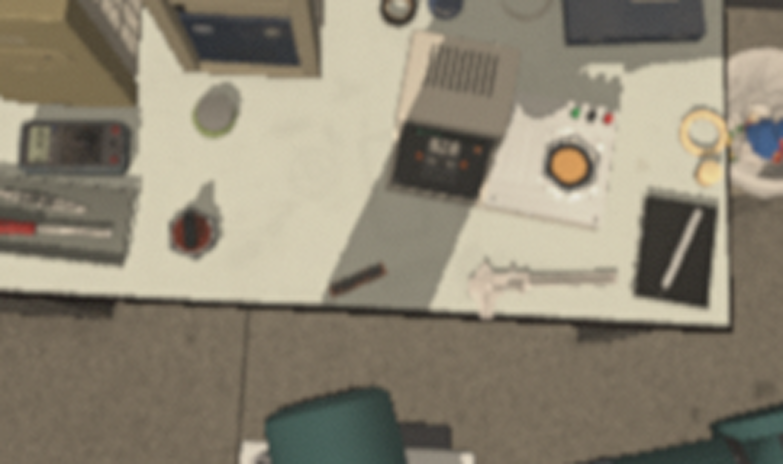

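View pics/sidec.png

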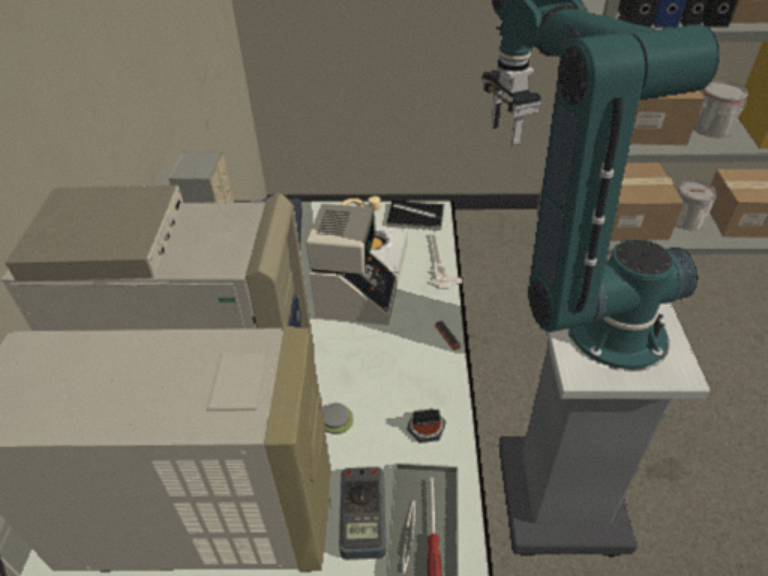

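```bash
cat > h.py <<'E'
from station import *
import cv2,numpy as np
from scipy.spatial.transform import Rotation as R
from scipy.optimize import least_squares
def cam(name):
    c=vision.get_calibration(name);K=np.array([[c["fx"],0,c["cx"]],[0,c["fy"],c["cy"]],[0,0,1]])
    if name!="wrist": return K,c["R"],c["t"]
    H=c["hand_eye"];Rt=R.from_quat(read_ee_rot()).as_matrix();p=np.array(read_tool_pos())
    Rc=Rt@H[:3,:3];o=Rt@H[:3,3]+p
    return K,Rc.T,-Rc.T@o
def proj(C,X):
    q=(C[1]@np.atleast_2d(X).T).T+C[2];q=q@C[0].T;return q[:,:2]/q[:,2:]
def back(C,px,z):
    d=C[1].T@np.linalg.inv(C[0])@np.array([px[0],px[1],1.]);o=-C[1].T@C[2]
    return o+d*(z-o[2])/d[2]
PTS={"wheel_axle":(0,.085,.066),"middle_ridge":(-.0357,.085,.1017),"head_edge":(-.025,.085,.150),"pocket":(.005,-.095,.032)}
def c2w(con,P):  # con=(x,y,yaw)
    return R.from_euler("z",con[2]).apply(np.array(P))+[con[0],con[1],0]
def down(yaw):  # tool pointing down, closing line (tool y) at world angle yaw
    c,s=np.cos(yaw),np.sin(yaw);y=np.array([c,s,0]);z=np.array([0,0,-1.])
    return R.from_matrix(np.c_[np.cross(y,z),y,z])
E
python3 - <<'E'
from h import *
C=cam("top")
print(back(C,(195.5,208.9),0),back(C,(196.5,210),.02),back(C,(322.8,186),.032),back(C,(326.5,187),.032))
obs={"middle_ridge":(283.3,188.7),"head_edge":(282.5,178.1),"pocket":(324.5,186.5)}
f=lambda c:np.concatenate([proj(C,c2w(c,PTS[k]))[0]-obs[k] for k in obs])
s=least_squares(f,[.5,-.2,0],loss="soft_l1");print(s.x,s.fun)
# deck front corners from picture: left-front(480,206) right-front (597,226), rear right (618,100)
for p in((480,206),(597,226)):print(back(C,(130+p[0]/2.9,130+p[1]/2.9),.046))
E
```

```text
[0.43568365 0.25683552 0.        ] [0.4284236  0.24865287 0.02      ] [ 0.55311143 -0.26385874  0.032     ] [ 0.54968434 -0.27912683  0.032     ]
[ 0.55459051 -0.17840127 -0.08056094] [-1.62753361 -2.03456859  0.34951074  3.07458293  0.63769141 -0.10130935]
[ 0.48185584 -0.15211965  0.046     ]
[ 0.46211231 -0.31511011  0.046     ]
```

```bash
python3 - <<'E'
from h import *
con=[.545,-.178,-.1]
p=c2w(con,(-.08,0,.27))
arm.move_pose(p,down(con[2]+np.pi/2).as_quat())
C=cam("wrist");a=vision.read_camera("wrist")
for q in list(PTS)+["console"]:
    print(q,[(np.round(d["centre"],1).tolist(),round(float(d["score"]),2)) for d in finder.spot_point(q,"wrist")][:2])
np.savez("v1.npz",K=C[0],R=C[1],t=C[2]);cv2.imwrite("pics/w1.png",a)
cv2.imwrite("pics/w1b.png",cv2.resize(a,(768,576)))
print(read_clock(),read_tool_pos(),read_qpos())
E
```

```text
wheel_axle [([318.7, 241.6], 0.67)]
middle_ridge [([322.9, 228.7], 0.78)]
head_edge [([335.1, 255.9], 0.81)]
pocket [([190.9, 230.9], 0.8)]
console [([253.2, 225.6], 0.67), ([315.4, 239.5], 0.49)]
2.6083 [ 0.46526646 -0.17052461  0.2698795 ] [-4.65749313e-01 -3.89508974e-02  1.40650538e+00 -4.15979635e-05
  1.77423016e+00 -1.93539082e+00]
```

View pics/w1b.png

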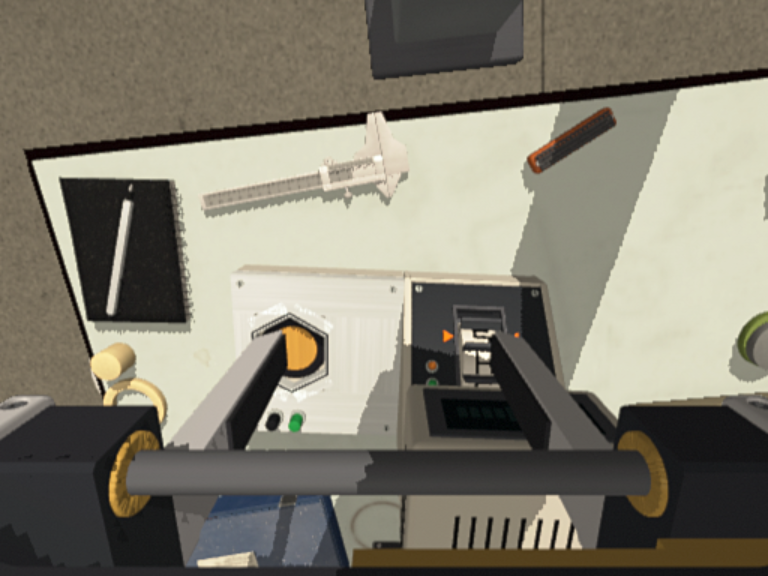

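```bash
cat >> h.py <<'E'
def lean(yaw):  # square to the panel, camera below
    s=np.sqrt(.5);return R.from_euler("z",yaw)*R.from_matrix(np.c_[[-s,0,-s],[0,1,0],[s,0,-s]])
def slope(u,n,y=.085): # console coords of a point u up the slope, n out from axle
    s=np.sqrt(.5);return (s*u-s*n,y,.066+s*u+s*n)
E
python3 - <<'E'
from h import *
con=[.548,-.178,-.1]
out=[]
def shot(i):
    C=cam("wrist");a=vision.read_camera("wrist");cv2.imwrite(f"pics/v{i}.png",a)
    np.savez(f"v{i}.npz",K=C[0],R=C[1],t=C[2])
    for q in PTS: print(q,[(np.round(d["centre"],1).tolist(),round(float(d["score"]),2)) for d in finder.spot_point(q,"wrist")][:1])
    return a
arm.line_to(c2w(con,(-.015,-.095,.18)),down(con[2]+np.pi/2).as_quat(),feed=.25)
a=shot(2);print(read_clock())
p=c2w(con,slope(0,.135))
arm.line_to(c2w(con,(-.12,-.05,.25)),feed=.25)
arm.move_pose(p,lean(con[2]).as_quat())
b=shot(3);print(read_clock())
cv2.imwrite("pics/v23.png",np.hstack([a[:, 56:456],b[:,56:456]]))
E
```

```text
wheel_axle [([425.6, 221.1], 0.69)]
middle_ridge [([453.9, 198.2], 0.71)]
head_edge [([494.9, 230.7], 0.88)]
pocket [([255.6, 208.7], 0.96)]
3.6
wheel_axle []
middle_ridge [([251.9, 206.8], 0.82)]
head_edge [([257.2, 259.9], 0.78)]
pocket [([103.6, 169.4], 0.94)]
5.4
```

View pics/v23.png

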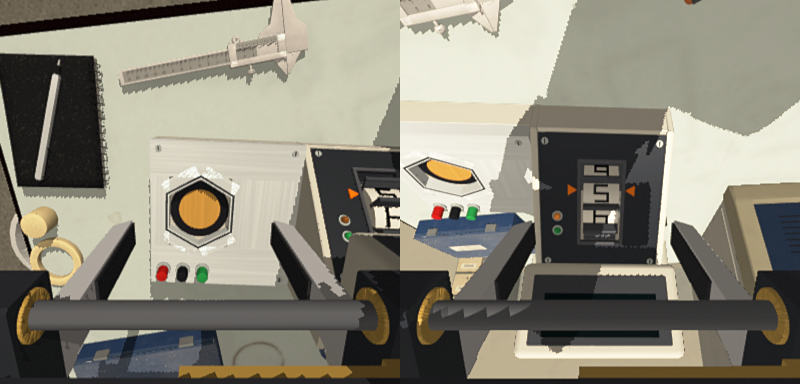

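```bash
python3 - <<'E'
from h import *
V={i:(lambda d:(d["K"],d["R"],d["t"]))(np.load(f"v{i}.npz")) for i in(2,3)}
# corners read: view2 crop +56
obs=[(2,"pocket",(255.6,208.7)),(3,"middle_ridge",(251.9,206.8)),(3,"pocket",(103.6,169.4)),(3,"head_edge",(257.2,259.9))]
extra=[(2,(-.075,-.15,.046),(207,140)),(2,(-.075,.015,.046),(362,146))]
f=lambda c:np.concatenate([proj(V[i],c2w(c,PTS.get(k,k) if isinstance(k,str) else k))[0]-o for i,k,o in obs+extra])
s=least_squares(f,[.548,-.178,-.1],loss="soft_l1");c=s.x;print(c,np.round(s.fun,1))
S=3;im={i:cv2.resize(cv2.imread(f"pics/v{i}.png"),None,fx=S,fy=S,interpolation=cv2.INTER_CUBIC) for i in V}
def dr(i,P,col,cl=True):
    q=((proj(V[i],[c2w(c,p) for p in P])+.5)*S).round().astype(np.int32);cv2.polylines(im[i],[q],cl,col,1)
hx=[(.005+.03937*np.cos(a),-.095+.03937*np.sin(a)) for a in np.arange(6)*np.pi/3]
dr(2,[(x,y,.046) for x,y in hx],(0,0,255));dr(2,[(x,y,.032) for x,y in hx],(0,255,0))
dr(2,[(-.075,-.15,.046),(-.075,.015,.046),(.095,.015,.046),(.095,-.15,.046)],(255,0,255))
dr(3,[slope(u,.031,y) for u,y in((-.043,.067),(.043,.067),(.043,.103),(-.043,.103))],(0,0,255))
dr(3,[slope(0,.0505,.067),slope(0,.0505,.103)],(0,255,0));dr(3,[(-.025,.015,.15),(-.025,.155,.15)],(255,0,255))
cv2.imwrite("pics/ov.png",np.hstack([im[2][370:800,580:980],im[3][370:800,580:980]]))
E
```

```text
[ 0.55859627 -0.18355036 -0.13181833] [-0.3  0.5  4.7  1.8  2.2 -0.5 -1.1  1.3 -2.2 -0.4  0.1 -1.3]
```

View pics/ov.png

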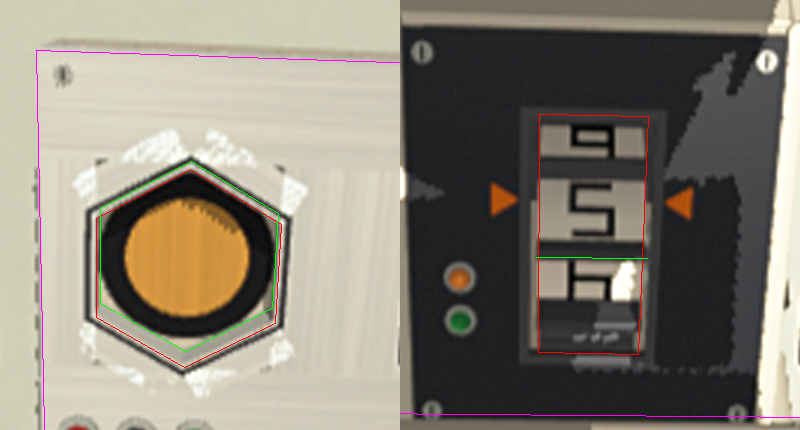

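```bash
cat >> h.py <<'E'
CON=np.array([.557,-.1835,-.132])
def tip(u,n,feed=.1,guard=None):  # fingertip to (u,n) beside the wheel
    return arm.line_to(c2w(CON,slope(u,n+.017)),lean(CON[2]).as_quat(),feed=feed,guard=guard)
def click():
    tip(-.0145,.062,.15)
    print("hit",tip(-.0145,.0425,.06,12))
    print(tip(.012,.0415,.06,30),np.round(read_wrist_force(),1))
    tip(.012,.062,.1)
E
python3 - <<'E'
from h import *
tip(-.0145,.1,.15);grasp(10)
print(read_grip_width(),np.round(read_wrist_force(),1))
click()
tip(-.03,.13,.15)
C=cam("wrist");a=vision.read_camera("wrist");cv2.imwrite("pics/k1.png",cv2.resize(a[60:320,130:400],None,fx=2,fy=2));print(read_clock())
E
```

```text
0.0006298007487722033 [-0.7 -0.1 -0.4]
hit False
False [-0.2  0.5 -0.4]
9.7083
```

View pics/k1.png

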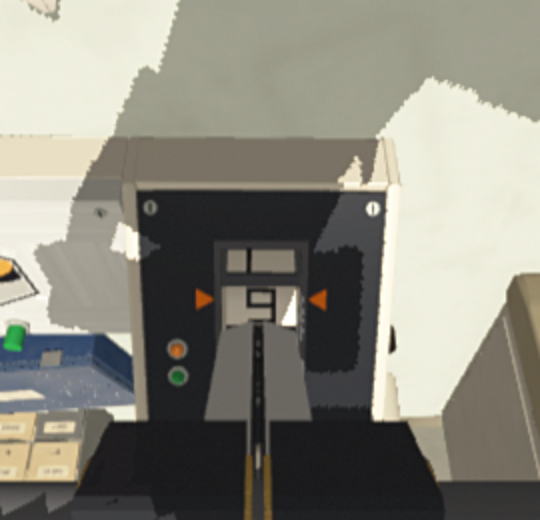

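```bash
python3 - <<'E'
from h import *
click()
tip(-.03,.13,.15)
a=vision.read_camera("wrist")[60:320,130:400]
arm.line_to(c2w(CON,(-.14,.085,.26)),feed=.25)
let_go()
arm.move_pose([.42,.255,.2],down(np.pi/2).as_quat())
C=cam("wrist");b=vision.read_camera("wrist");cv2.imwrite("pics/v4.png",b)
np.savez("v4.npz",K=C[0],R=C[1],t=C[2])
d=finder.outline_of("cartridge","wrist")[0];print(d["score"],back(C,d["centre"],.03),d["centre"])
d=finder.spot_point("cartridge","wrist")[0];print(d["score"],back(C,d["centre"],0),d["centre"])
cv2.imwrite("pics/k2.png",np.hstack([cv2.resize(a[100:220,50:170],(384,384)),b[:,56:456]]));print(read_clock(),read_qpos())
E
```

```text
hit False
False [ 0.4 -0.5  0.5]Traceback (most recent call last):
  File "<stdin>", line 5, in <module>
station.PlanningError: the arm cannot follow that straight line within its joint ranges
```

```bash
python3 - <<'E'
from h import *
a=vision.read_camera("wrist")[60:320,130:400]
arm.move_pose(c2w(CON,(-.16,.085,.26)),down(CON[2]+np.pi/2).as_quat())
let_go()
arm.move_pose([.42,.255,.2],down(np.pi/2).as_quat())
C=cam("wrist");b=vision.read_camera("wrist");cv2.imwrite("pics/v4.png",b)
np.savez("v4.npz",K=C[0],R=C[1],t=C[2])
for f,z in((finder.outline_of,.03),(finder.spot_point,0)):
    for d in f("cartridge","wrist")[:1]:print(d["score"],back(C,d["centre"],z),d["centre"])
cv2.imwrite("pics/k2.png",np.hstack([cv2.resize(a[100:220,50:170],(384,384)),b[:,56:456]]));print(read_clock(),read_qpos())
E
```

```text
0.8 [0.42083488 0.25058927 0.03      ] [256.4, 181.9]
0.97 [0.42936192 0.24845338 0.        ] [255.0, 182.8]
16.3083 [ 4.27948366e-01 -3.91445023e-02  1.54320189e+00 -3.02661167e-04
  1.63664924e+00 -1.14070478e+00]
```

View pics/k2.png

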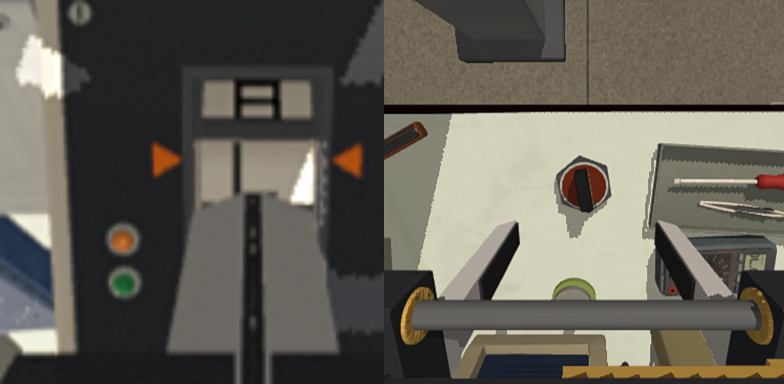

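```bash
python3 - <<'E'
from h import *
d=np.load("v4.npz");C=(d["K"],d["R"],d["t"])
im=cv2.imread("pics/v4.png")
reg=np.zeros(im.shape[:2],np.uint8);cv2.circle(reg,(255,188),32,255,-1)
red=((im[...,2].astype(int)-im[...,0]>40)*255).astype(np.uint8)&reg
cnt=max(cv2.findContours(red,0,2)[0],key=cv2.contourArea)
hull=np.zeros_like(reg);cv2.fillConvexPoly(hull,cv2.convexHull(np.vstack([c for c in cv2.findContours(red,0,2)[0] if len(c)>8])),255)
bar=((im.max(2)<45)*255).astype(np.uint8)&hull
bar=cv2.morphologyEx(bar,cv2.MORPH_OPEN,np.ones((3,3)))
n,l,st,_=cv2.connectedComponentsWithStats(bar);k=1+st[1:,4].argmax()
print(st[k]);pts=cv2.findNonZero((l==k).astype(np.uint8))
r=cv2.minAreaRect(pts);print(r,[np.round(back(C,q,.046),4) for q in cv2.boxPoints(r)])
M=cv2.resize(im[140:240,200:310],None,fx=6,fy=6,interpolation=cv2.INTER_CUBIC)
q=((cv2.boxPoints(r)-[200,140]+.5)*6).astype(np.int32);cv2.polylines(M,[q],True,(0,255,0),1)
cv2.imwrite("pics/bar.png",M)
E
```

```text
[246 169  18  37 487]
((254.25674438476562, 187.04052734375), (36.660972595214844, 13.64511489868164), 80.53767395019531) [array([0.403 , 0.2371, 0.046 ]), array([0.4004, 0.2526, 0.046 ]), array([0.4439, 0.2597, 0.046 ]), array([0.4467, 0.2437, 0.046 ])]
```

View pics/bar.png

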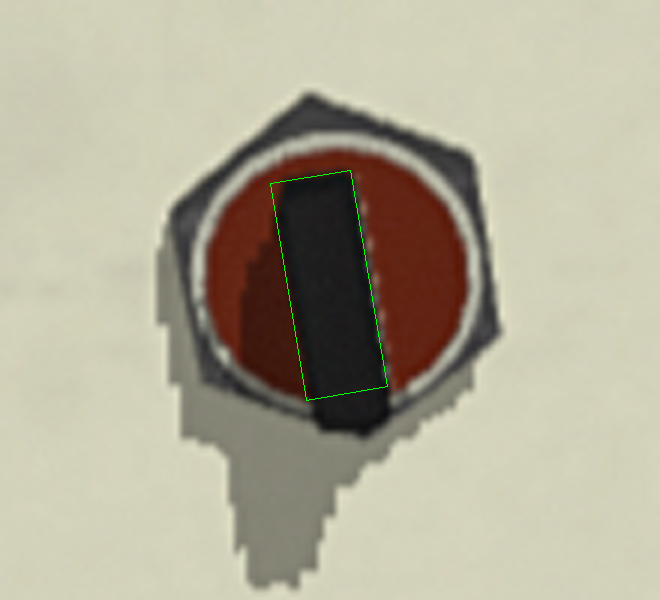

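```bash
python3 - <<'E'
from h import *
d=np.load("v4.npz");C=(d["K"],d["R"],d["t"])
P=lambda a:np.array(a,float)/6-.5/6*5*0-.5+[200,140]
r=.066/np.sqrt(3)
V=[(310,95),(172,212),(208,383),(500,335),(472,157)]
W=np.array([back(C,P(v),.014)[:2] for v in V])
ang=np.array([0,-1,-2,-4,-5])*np.pi/3  # relative; sign solved below
for sg in(1,-1):
    f=lambda c:(c[:2]+r*np.c_[np.cos(c[2]+sg*ang),np.sin(c[2]+sg*ang)]-W).ravel()
    s=least_squares(f,[.43,.25,np.pi]);print(sg,s.x,np.round(s.fun*1e3,1))
t,b=back(C,P((317,179)),.035),back(C,P((352,427)),.046);print(t,b,np.arctan2(*(t-b)[[1,0]]))
E
```

```text
1 [0.41375133 0.24696321 0.20319795] [ 60.4  10.6  23.6   3.9 -51.8 -10.5 -54.2  -9.2  22.    5.2]
-1 [0.42872631 0.24979292 3.31191516] [ 0.5 -0.7  0.1 -0.6 -0.4 -0.8 -0.8  0.9  0.6  1.2]
[0.40427771 0.24585567 0.035     ] [0.4523268  0.25273435 0.046     ] -2.9993993777445467
```

```bash
python3 - <<'E'
from h import *
q=down(.163+np.pi/2).as_quat();c=np.array([.4287,.2498,0])
arm.line_to(c+[0,0,.12],q,feed=.25)
print(arm.line_to(c+[0,0,.0415],feed=.12,guard=15))
grasp(30);arm.dwell(.2);print(read_grip_width(),read_tool_pos(),read_clock())
arm.line_to(c+[0,0,.15],feed=.2);print(read_grip_width(),read_wrist_force())
qd=down(CON[2]+np.pi/2).as_quat()
arm.move_pose(c2w(CON,(-.13,-.095,.16)),qd)
arm.line_to(c2w(CON,(.005,-.095,.115)),feed=.2)
print(arm.line_to(c2w(CON,(.005,-.095,.0745)),feed=.04,guard=6))
print(read_tool_pos(),read_grip_width(),read_wrist_force(),read_clock())
a=vision.read_camera("wrist");cv2.imwrite("pics/p1.png",cv2.resize(a[120:320,100:400],None,fx=2.5,fy=2.5,interpolation=cv2.INTER_CUBIC))
E
```

```text
False
0.01594331372355372 [0.4286878  0.24986762 0.04148586] 18.9583
0.01596160792695275 [-0.26776055  0.34441289 -3.5814487 ]
False
[ 0.54968673 -0.27832288  0.07486761] 0.01585620625546898 [ 0.29916608  0.36310647 -3.5082554 ] 23.525
```

View pics/p1.png

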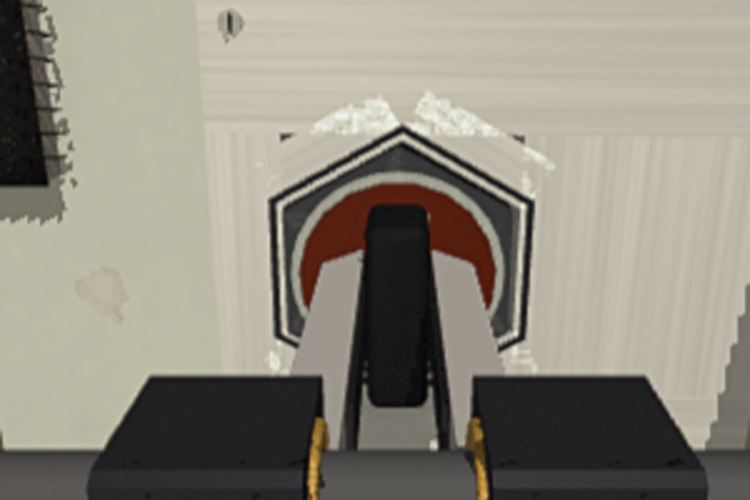

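```bash
python3 - <<'E'
from h import *
p=np.array(read_tool_pos())
print(arm.line_to(p-[0,0,.003],feed=.03,guard=5),read_tool_pos(),read_wrist_force())
let_go();arm.dwell(.2)
arm.line_to(p+[0,0,.05],feed=.15)
arm.line_to(p+[-.01,0,.12],feed=.2)
C=cam("wrist");a=vision.read_camera("wrist")
d=finder.spot_point("cartridge","wrist")[:1];e=d and back(C,d[0]["centre"],.032);print(d,e,c2w(CON,PTS["pocket"]))
M=a[130:300,160:440].copy()
cv2.imwrite("pics/p2.png",cv2.resize(M,None,fx=2.8,fy=2.8,interpolation=cv2.INTER_CUBIC));print(read_clock())
E
```

```text
False [ 0.54993392 -0.27836316  0.07335693] [-1.92202906  2.20707703  4.71468123]
[{'centre': [256.7, 189.7], 'score': 0.84}] [ 0.54652973 -0.28226108  0.032     ] [ 0.54945289 -0.27833165  0.032     ]
26.3833
```

View pics/p2.png

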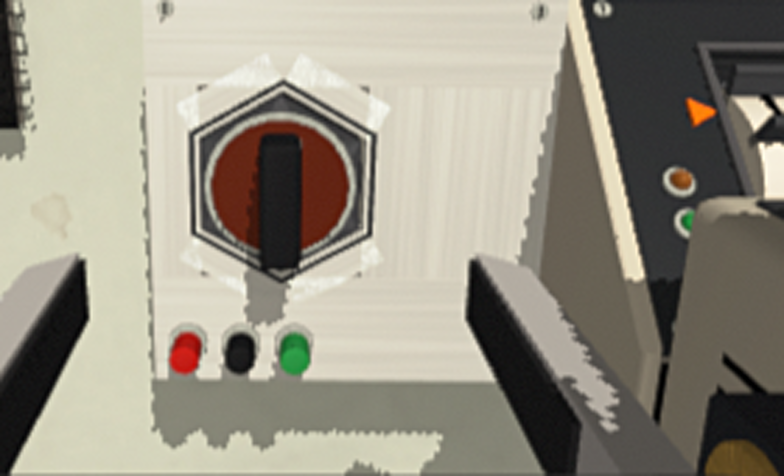

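```bash
python3 -c "
from station import *
print(arm.hand_in())"
```

```text
the job is handed in; nothing more can be done
None
```

The job is handed in: the cartridge is down in the pocket (contact height put its underside at the floor), the last wheel picture showed 7 between the pointers, and the gripper is open and clear; no verdict was returned.

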